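Shut the hot-water tap down for the night

TASK

Shut the counter-top hot-water tap down for the night: it rinses itself as it goes to standby, so first push its swung-out spout round with the outside of the fingers, without taking it between them, until its outlet is over the middle of the drip tray's grating. Then point at the touch-free standby key (the open ring with a bar) on the key pad: keep the fingertips just above its middle for two seconds without touching the key pad, then draw back up. Do not go low over the other two keys, and leave the glasses and everything else standing where they are.

Things in the scene. Friction and masses are not known exactly. Their poses are not given: they have to be found in the camera images.
- spout (a joint): swing of the tap's swivel spout about the upright axis of its column, rad. 0: the spout reaches straight along the middle of the drip tray; positive: it is swung out to the robot's right, turned anticlockwise as seen from above. It starts 0.55 to 1.15 rad out. It turns stiffly (about 1 N at 120 mm from the axis), stays where it is left, and has no stop at 0.
- spout_mid (a point): point on the centre line of the spout's level steel tube, 75 mm out from the column axis, about 249 mm above the counter. Tube 18 mm thick, running from the collar (48 mm wide, top 23 mm above this point) to 150 mm from the column axis. This frame turns with the spout: its x axis points along the tube back to the column, its z axis up.
- spout_outlet (a point): centre of the spout's mouth: the lower end of the 22 mm black nozzle that hangs down at the outer end of the tube, 150 mm from the column axis and 47 mm below the tube's centre line.
- grate_mid (a point): middle of the drip tray's grating, on its top face, 18 mm above the counter; the outlet belongs over this point. Frame: x along the tray towards the column, z up.
- font: counter-top hot-water tap, screwed down: a steel drip tray 300 x 150 mm, 18 mm high, with a round steel column 48 mm thick and 227 mm high rising 110 mm behind the tray's centre (along the tray's own +x); on it turns the spout. Origin under the centre of the tray.
- console: key pad of the tap, fixed to the counter on one side or the other of the tap: a flat steel case 190 x 85 mm with a black top, 28 mm high. Three black key tiles (48 x 60 mm, 58 mm from centre to centre) stand in a row along its length (its x axis), in any order. Origin at the centre of the underside.
- key_standby: the STANDBY key: black tile with the white sign of an open ring, 36 mm across, with a short bar in its gap. Touch-free: it answers to fingertips held over its middle, from just clear of it to about 30 mm above it. Origin at the centre of the tile's top face, 32 mm above the counter; z up.
- key_cup: touch-free key for one cup: like tile, white filled sign of a low cup with saucer. Not wanted. Origin at the centre of its top face.
- key_jug: touch-free key for one jug: like tile, white filled sign of a tall jug. Not wanted. Origin at the centre of its top face.
- glass_a: waisted tea glass, 60 mm wide, 92 mm high, left on the grating of the drip tray. Loose; to be left where it is. Origin at the centre of its underside.
- glass_b: like tea glass, 60 mm wide, 92 mm high, at the far end of the key pad. Loose; to be left where it is. Origin at the centre of its underside.
- glass_c: like tea glass, 60 mm wide, 92 mm high, at the near end of the key pad. Loose; to be left where it is. Origin at the centre of its underside.
- sugar_bowl: white bowl with sugar lumps, 88 mm wide, 50 mm high, at the near end of the sachet organiser (a fixed grey box 190 x 110 mm, 60 mm high, on the other side of the tap from the key pad). Loose; to be left where it is. Origin at the centre of its underside.
- milk_jug: small steel jug, 86 mm wide and 105 mm high, handle to one side, behind the tap. Loose; to be left where it is. Origin at the centre of its underside.
- tea_tin: round grey tin with a metal lid, 86 mm wide, 115 mm high, far to the left. Loose; to be left where it is. Origin at the centre of its underside.
- saucers: stack of six white saucers, 110 mm wide, 42 mm high, far to the right. Loose; to be left where it is. Origin at the centre of its underside.
There are look-alikes about, which are no part of the job. What is shaped like the sugar_bowl but yellow is not meant.

How it is judged:
By the outcome, as a careful person would: the job done as asked, in the order asked, and still so for the second after the job is handed in, with the robot touching nothing.
It also fails if it takes over 53 s, if anything falls off the work surface, if the arm or the gripper's body presses on something with over 40 N, if the wrist force passes 120 N, or if a joint passes its speed limit or range.

ROBOT

A 6-joint arm with a two-finger parallel gripper is mounted at the origin on the work surface. World frame = base frame: x ahead of the robot, y to its left, z up, the work surface at z = 0. Lengths are in m, angles in rad, forces in N, time in s.
With the tool pointing down it reaches from about 0.25 to 0.725 m from the base axis. Payload 4 kg.
Tool frame: the origin (TCP) lies on the centre line of the jaws, within the pads' length; the fingertips stand 14 mm ahead of it and the grasp point (between the pads) lies 5 mm behind it; z points along the fingers, x is the direction in which the jaws open and shut, and the axes are right-handed (so a half turn about z gives the same grasp; the last joint's range is limited). The gripper opens to 85 mm and grips with 20 to 120 N. Pads are 22 mm wide; open, the fingers measure 114 mm over their backs; the gripper's body (76 mm by 85 mm) begins 54 mm behind the grasp point. The pads swing forward as they close: fully open they stand 13 mm farther back than shut.
Start: joints at [-1.192, 0.241, 0.005, 1.335, 0, 1.571], TCP at [0.185, -0.465, 0.245] pointing down, gripper open.
Joint ranges: [-2.72, 2.72], [-1.05, 1.87], [-1.09, 1.28], [-1.99, 2.15], [-1.42, 1.44], [-3.14, 3.14]. Speed limits (rad/s): [2.79, 2.79, 3.14, 3.14, 3.14, 3.14].

INTERFACE

Orientations are given as a unit quaternion [x, y, z, w].
In Python, from workcell import get_obs, optics, ticket gives the robot as it stands.
- The arm moves only by the shell command python3 -m inch 'ROWS'. ROWS is JSON, a list that holds one entry, the list of rows, each a list of 5 numbers: the finger opening in cm, from 0 to 8.54, then the shift along the tool's x, y, z in cm, then the turn about the tool's z in degrees. In form: [[[fingers, dx, dy, dz, roll], ...]]. A call has exactly 5 rows; each row is the pose to reach, as a shift and turn from the pose measured when the call began, along the tool's axes at that moment; what a row does not reach only later rows make up. A row lasts 1/8 s, in which the tool goes at most 62.5 mm and 10.7 degrees, less where a joint would pass 70% of its speed; a pose out of reach is approached as far as the arm can. A call with a gripper value outside its range is refused whole. The fingers move at their own pace and stop on an object; the grip force is fixed at half the most. Time passes only in rows, so rows that repeat a pose let the fingers close, or fill a call up. It gives the time, the measured TCP pose, the force and the opening at its end, in the units of the state.
- get_obs(): the state, without advancing time (a new reading comes with each control period).
- optics.camera(name): name is "scene" or "top" or "wrist"; returns (picture, depth): 384x512x3 uint8, red, green, blue; 384x512 float32, m along the optical axis (not along the pixel's ray), 0 where there is no reading.
- optics.camera_info(name): a dict with "vfov" (degrees; the focal length in pixels is half the picture's height over the tangent of half this angle, whatever the lens; pixels are square), "cx", "cy" (the principal point, pixels), "R" (3x3) and "t" (3): a world point X has camera coordinates R X + t. Camera axes: x right, y down, z forward; pixel columns grow to the right and rows downward; lengths in m; the calibration is good to about 2 mm. A picture is of the moment at which its call begins: read the wrist's pose just before it. camera_info takes no time and is no camera call; for the wrist camera it gives the pose at the moment of the call.
- ticket.job_done(): hands the job in, once; it reports no verdict.
The state is a dict: "clock": time; "joint_pos": joint angles; "joint_vel": joint speeds; "tau": joint torques, N m; "eef_pos": TCP position; "tool_rot": TCP orientation; "ft_force": force on the tool from outside, world axes, zero at the start; "ft_torque": the same for the moment, N m; "grip_width": finger opening in m.
Only numpy, scipy, OpenCV 4.12 (cv2) and the standard library are available. Lean on these libraries where they do the work, as an engineer would, in place of code of your own. Each camera call takes 0.05 s, during which the arm holds its last target.

## Working session

There is one attempt and no reset: what is moved stays moved. The work goes in short steps, Python scripts to look and compute and a shell command to move; the robot and the scene stay as the last step left them, time stands still between calls to the robot, and variables do not carry over. Pictures are saved under pics/ and viewed, and the job is handed in when it is done.

```bash
mkdir -p pics; ls; python3 - <<'E'
from workcell import get_obs, optics, ticket
import cv2, numpy as np
print({k:np.round(v,3) for k,v in get_obs().items()})
for n in ("scene","top"):
    p,d=optics.camera(n); i=optics.camera_info(n)
    cv2.imwrite(f"pics/{n}0.png",p[:,:,::-1]); np.savez(f"{n}0.npz",p=p,d=d,**i)
    print(n,i)
E
```

```text
pics
{'clock': np.float64(0.0), 'joint_pos': array([-1.192,  0.241,  0.004,  1.335, -0.   ,  1.571]), 'joint_vel': array([-0.001,  0.001,  0.001, -0.   ,  0.   ,  0.001]), 'tau': array([ 1.0000e-03, -3.7232e+01,  2.5240e+01,  1.7000e-02,  0.0000e+00,
        0.0000e+00]), 'eef_pos': array([ 0.185, -0.464,  0.244]), 'tool_rot': array([ 0.828, -0.561, -0.001, -0.001]), 'ft_force': array([0.193, 0.159, 0.205]), 'ft_torque': array([ 0.018,  0.014, -0.008]), 'grip_width': np.float64(0.085)}
scene {'vfov': 55.81207671538052, 'cx': 261.1190170287323, 'cy': 192.4070844226375, 'R': array([[ 0.5919228 ,  0.80597835,  0.00512873],
       [ 0.43787063, -0.31622354, -0.84158897],
       [-0.67668066,  0.50040141, -0.54009417]]), 't': array([-0.2894174 , -0.08396025,  1.57422556])}
top {'vfov': 43.786339421209355, 'cx': 262.57575427120867, 'cy': 190.35976206399917, 'R': array([[-0.02606996, -0.99947808, -0.01907681],
       [-0.98673329,  0.02878716, -0.15977705],
       [ 0.16024282,  0.01465834, -0.98696878]]), 't': array([0.02591025, 0.53006714, 1.64536672])}
```

View pics/scene0.png

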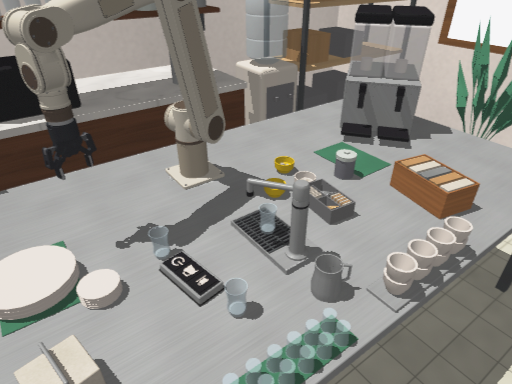

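View pics/top0.png

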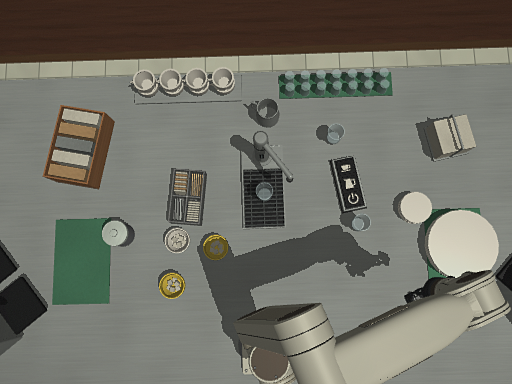

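Scene: the tap is at about (298,220), with the spout running left to its nozzle at (250,187). Top: column cap (261,138), spout tip (290,179), grating (264,198) with a glass on it, key pad (348,184). Next I'll enlarge the crops.

```bash
python3 - <<'E'
import cv2
t=cv2.imread("pics/top0.png"); s=cv2.imread("pics/scene0.png")
a=cv2.resize(t[120:240,225:385],None,fx=5,fy=5,interpolation=cv2.INTER_CUBIC); cv2.imwrite("pics/tc.png",a)
a=cv2.resize(s[160:320,140:350],None,fx=3.75,fy=3.75,interpolation=cv2.INTER_CUBIC); cv2.imwrite("pics/sc.png",a)
E
```

```text
(no output)
```

View pics/tc.png

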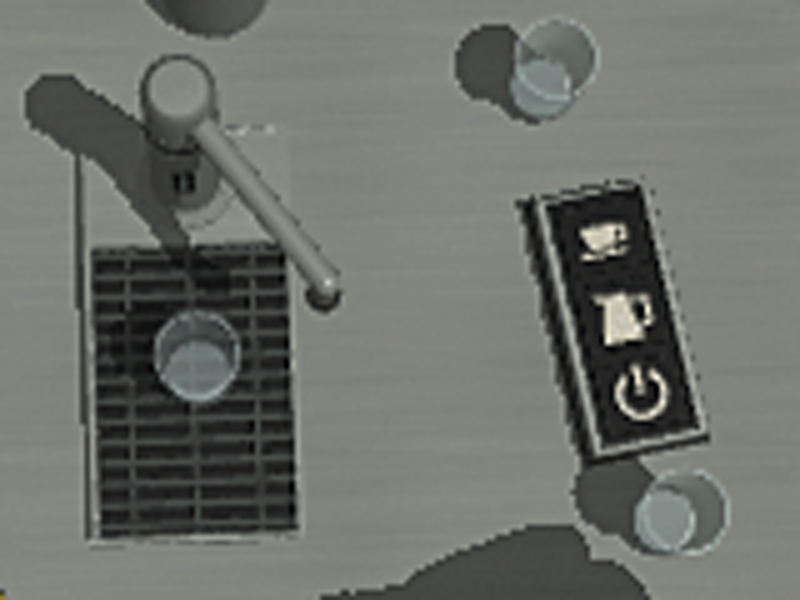

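View pics/sc.png

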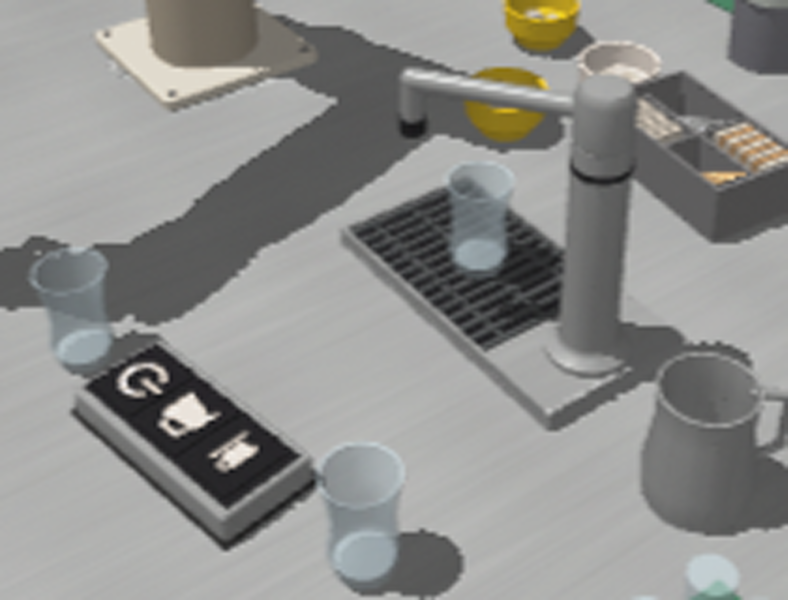

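```bash
cat > h.py <<'E'
import numpy as np
def ld(n):
    z=np.load(n+".npz"); return {k:z[k] for k in z.files}
def ray(i,u,v):
    f=192/np.tan(np.radians(float(i['vfov']))/2)
    d=np.array([(u-i['cx'])/f,(v-i['cy'])/f,1.]); R=np.array(i['R']);t=np.array(i['t'])
    return -R.T@t, R.T@d
def onz(i,u,v,z):
    o,d=ray(i,u,v); return o+d*(z-o[2])/d[2]
def tri(i,a,j,b):
    o1,d1=ray(i,*a);o2,d2=ray(j,*b)
    s=np.linalg.lstsq(np.c_[d1,-d2],o2-o1,rcond=None)[0]
    p,q=o1+d1*s[0],o2+d2*s[1]; return (p+q)/2,np.linalg.norm(p-q)
def proj(i,X):
    f=192/np.tan(np.radians(float(i['vfov']))/2)
    c=np.array(i['R'])@X+np.array(i['t']); return f*c[0]/c[2]+i['cx'],f*c[1]/c[2]+i['cy']
E
python3 - <<'E'
from h import *
import cv2
np.set_printoptions(precision=4,suppress=True)
T=ld("top0");S=ld("scene0")
tc=lambda x,y:(225+(x+.5)/5-.5,120+(y+.5)/5-.5)
sc=lambda x,y:(140+(x+.5)/3.75-.5,160+(y+.5)/3.75-.5)
g=[onz(T,*tc(*c),.018) for c in [(92,247),(288,245),(298,530),(100,535)]]
print("grate",g,np.mean(g,0))
gs=[tri(T,tc(*a),S,sc(*b)) for a,b in [((288,245),(490,347)),((298,530),(345,237)),((100,535),(440,185))]]
print("gtri",gs)
col=onz(T,*tc(179,88),.272);print("col top",col)
print("tip tri",tri(T,tc(325,298),S,sc(413,132)))
print("tip z.202", onz(T,*tc(325,298),.205))
print("tubeend", onz(T,*tc(330,280),.258), tri(T,tc(330,280),S,sc(408,72)))
print("ring",tri(T,tc(641,393),S,sc(143,379)),onz(T,*tc(641,393),.032),onz(S,*sc(143,379),.032))
print("jug",tri(T,tc(622,318),S,sc(188,414)),"cup",tri(T,tc(604,240),S,sc(236,452)))
for n,c in dict(near=(690,510),near_bot=(665,518),far=(556,62),grate=(197,355)).items(): print(n,onz(T,*tc(*c),.092 if n!='near_bot' else 0))
# masks for white signs
hs=T['p'].astype(int); m=((hs.min(2)>170)).astype(np.uint8)
n,l,st,ce=cv2.connectedComponentsWithStats(m)
for k in range(1,n):
    if st[k,4]>8 and 330<ce[k][0]<370 and 160<ce[k][1]<210: print(ce[k],st[k],onz(T,*ce[k],.032))
E
```

```text
grate [array([0.6149, 0.0804, 0.018 ]), array([ 0.6121, -0.0613,  0.018 ]), array([ 0.406 , -0.0616,  0.018 ]), array([0.4064, 0.0787, 0.018 ])] [0.5098 0.0091 0.018 ]
gtri [(array([ 0.6127, -0.0591,  0.0219]), np.float64(0.005081042776696369)), (array([ 0.4057, -0.0637,  0.0095]), np.float64(0.004248169013301112)), (array([0.3987, 0.0661, 0.0127]), np.float64(0.03047095548976744))]
col top [0.6607 0.0103 0.272 ]
tip tri (array([ 0.5385, -0.0787,  0.2015]), np.float64(0.00023559607717331488))
tip z.202 [ 0.5379 -0.0785  0.205 ]
tubeend [ 0.5393 -0.0797  0.258 ] (array([ 0.5387, -0.081 ,  0.2569]), np.float64(0.0030413845283132554))
ring (array([ 0.4943, -0.3073,  0.034 ]), np.float64(0.0021782556456619966)) [ 0.495  -0.3066  0.032 ] [ 0.4916 -0.3075  0.032 ]
jug (array([ 0.5487, -0.2965,  0.0334]), np.float64(0.0011190157510508627)) cup (array([ 0.6054, -0.2863,  0.0345]), np.float64(0.0005322229981464114))
near [ 0.4058 -0.3247  0.092 ]
near_bot [ 0.4089 -0.3242  0.    ]
far [ 0.7213 -0.2502  0.092 ]
grate [0.5216 0.0057 0.092 ]
[344.6 166.9] [342 165   6   5  20] [ 0.6087 -0.2838  0.032 ]
[348.4082 183.7143] [346 179   7  10  49] [ 0.5474 -0.294   0.032 ]
```

Measured points, all in m:

| Point | Position | Check |
|---|---|---|
| Column | (0.661, 0.010) | |
| Grating middle | (0.510, 0.009) | 150 mm from the column, as expected |
| Outlet | (0.538, −0.079, 0.202) | 151 mm from the column, 0.63 rad out |
| Standby ring | (0.494, −0.307, 0.033) | |

There are three signs on the pad in the top crop: cup (604,240), jug (622,318) and open ring with a bar (641,392). The ring is the standby key, at the near end, and the enlarged crop confirms it.

I'll close the fingers and move to the outer side of the spout.

```bash
python3 -m inch '[[[0,-1.5,-5,0,0],[0,-3,-10,0,0],[0,-4.7,-16,0.2,0],[0,-6.4,-22,0.3,0],[0,-8,-28,0.4,0]]]'
```

```text
clock: 0.72
eef_pos: [0.4164, -0.2847, 0.2403]
tool_rot: [0.828, -0.561, -0.001, -0.0]
ft_force: [-0.5, -0.4, 0.3]
grip_width: 0.0003
```

```bash
python3 -m inch '[[[0,-1.5,-5,0,0],[0,-3,-10,0,0],[0,-4.5,-15,0,0],[0,-6,-20.5,0,0],[0,-7,-24.2,0,0]]]'; python3 - <<'E'
from workcell import get_obs, optics
import cv2
p,d=optics.camera("scene"); cv2.imwrite("pics/s1.png",cv2.resize(p[110:300,140:380,::-1],None,fx=3,fy=3))
p,d=optics.camera("wrist"); cv2.imwrite("pics/w1.png",p[:,:,::-1])
print(get_obs()['eef_pos'])
E
```

```text
clock: 1.35
eef_pos: [0.6168, -0.1282, 0.2394]
tool_rot: [0.828, -0.561, -0.002, -0.0]
ft_force: [0.3, -0.0, -0.5]
grip_width: -0.0001
[ 0.6176625  -0.12705497  0.23850029]
```

View pics/s1.png

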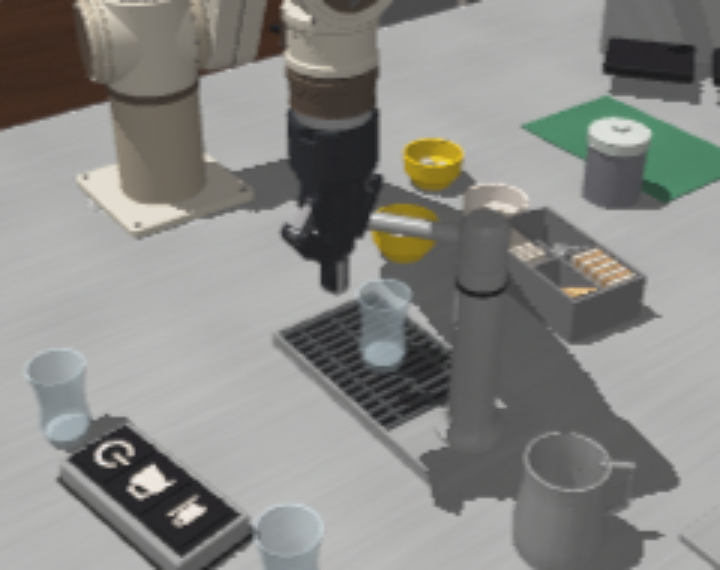

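View pics/w1.png

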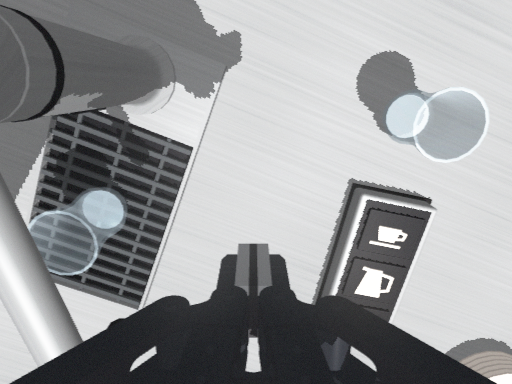

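The closed fingers hang on the outer side of the tube. The linkage knuckles bulge out above them, so I'll measure those from wrist depth before pushing.

```bash
python3 - <<'E'
from h import *
from workcell import get_obs, optics
from scipy.spatial.transform import Rotation as Ro
np.set_printoptions(precision=4,suppress=True)
i=optics.camera_info("wrist"); o=get_obs(); p,d=optics.camera("wrist")
f=192/np.tan(np.radians(i['vfov'])/2)
v,u=np.mgrid[0:384,0:512]; m=(d>0)&(d<.35)
C=np.c_[(u[m]-i['cx'])/f*d[m],(v[m]-i['cy'])/f*d[m],d[m]]
W=(C-i['t'])@i['R']; P=Ro.from_quat(o['tool_rot']).inv().apply(W-o['eef_pos'])
k=np.abs(P[:,0])<.075
k&=np.abs(P[:,1])<.06
P=P[k]
for a in np.arange(-.08,.03,.006):
    s=P[(P[:,2]>a)&(P[:,2]<=a+.006)]
    if len(s)>3: print(round(a,3),len(s),s.min(0)[:2],s.max(0)[:2])
E
```

```text
-0.074 811 [-0.0194 -0.0181] [ 0.0161 -0.0146]
-0.068 4352 [-0.0584 -0.0183] [ 0.0553 -0.0081]
-0.062 5733 [-0.0571 -0.0177] [ 0.0528 -0.0018]
-0.056 4359 [-0.0524 -0.0177] [ 0.0474 -0.0002]
-0.05 3072 [-0.0471 -0.0161] [0.0428 0.0105]
-0.044 5865 [-0.0421 -0.0138] [0.0384 0.0106]
-0.038 2786 [-0.0372 -0.0139] [0.0334 0.0129]
-0.032 1128 [-0.0315 -0.0139] [0.0288 0.0088]
-0.026 844 [-0.0175 -0.0121] [0.0148 0.0122]
-0.02 471 [-0.0152 -0.0113] [ 0.0119 -0.0059]
-0.014 550 [-0.0153 -0.0114] [ 0.0119 -0.0056]
-0.008 485 [-0.0153 -0.0115] [ 0.0119 -0.0054]
-0.002 449 [-0.0153 -0.0113] [ 0.0118 -0.0056]
0.004 282 [-0.0149 -0.0111] [ 0.0109 -0.0057]
0.01 13 [-0.0077 -0.0104] [ 0.0047 -0.0099]
0.028 5 [-0.0748  0.0458] [-0.0734  0.0466]
```

The closed fingers are straight from the tips (+14 mm) back to −26 mm, and bulge beyond that. I'll raise the TCP to about 0.247 so the tube meets the straight part, then push.

```bash
python3 -m inch '[[[0,-1,0,-0.8,0],[0,-3,0.3,-0.8,0],[0,-4.5,0.6,-0.8,0],[0,-5.5,0.9,-0.8,0],[0,-6.5,1.2,-0.8,0]]]'; python3 - <<'E'
from workcell import get_obs, optics
import cv2
p,d=optics.camera("scene"); cv2.imwrite("pics/s2.png",cv2.resize(p[110:300,140:380,::-1],None,fx=3,fy=3))
print(get_obs()['eef_pos'])
E
```

```text
clock: 2.12
eef_pos: [0.5802, -0.0728, 0.2474]
tool_rot: [0.828, -0.56, -0.002, 0.0]
ft_force: [0.6, -0.7, 0.8]
grip_width: -0.0
[ 0.57961682 -0.07184914  0.24747074]
```

View pics/s2.png

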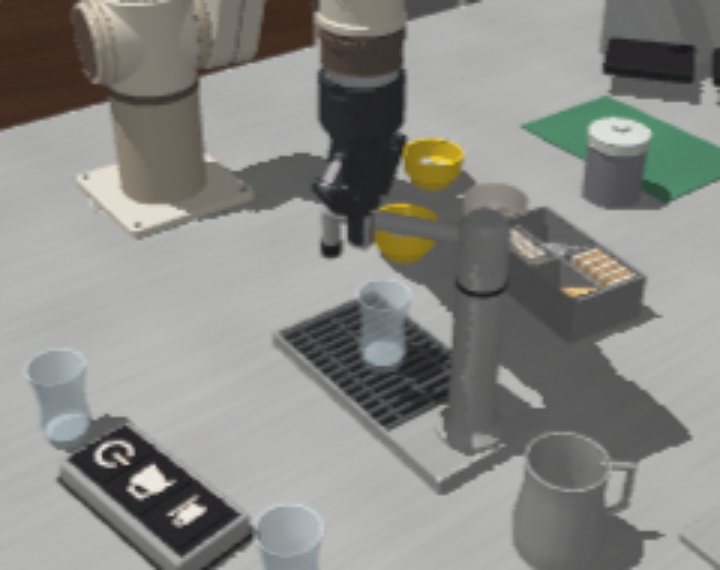

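The fingers are against the outer side of the tube, inboard of the nozzle (330,245). I'll continue the push and stop slightly short.

```bash
python3 -m inch '[[[0,-1.2,0.2,0,0],[0,-2.4,0.4,0,0],[0,-3.5,0.6,0,0],[0,-4.5,0.7,0,0],[0,-5.2,0.7,0,0]]]'; python3 - <<'E'
from workcell import get_obs, optics
import cv2, numpy as np
for n in ("scene","top","wrist"):
    i=optics.camera_info(n);p,d=optics.camera(n); np.savez(f"{n}3.npz",p=p,d=d,**i)
    if n=="scene": p=cv2.resize(p[110:300,140:380],None,fx=3,fy=3)
    if n=="top": p=cv2.resize(p[120:240,225:385],None,fx=5,fy=5,interpolation=cv2.INTER_CUBIC)
    cv2.imwrite(f"pics/{n}3.png",p[:,:,::-1])
print(get_obs()['eef_pos'])
E
```

```text
clock: 2.8
eef_pos: [0.5536, -0.0255, 0.2478]
tool_rot: [0.829, -0.56, -0.002, -0.0]
ft_force: [1.2, -1.7, 0.2]
grip_width: 0.0002
[ 0.55335675 -0.02549502  0.2476447 ]
```

View pics/scene3.png

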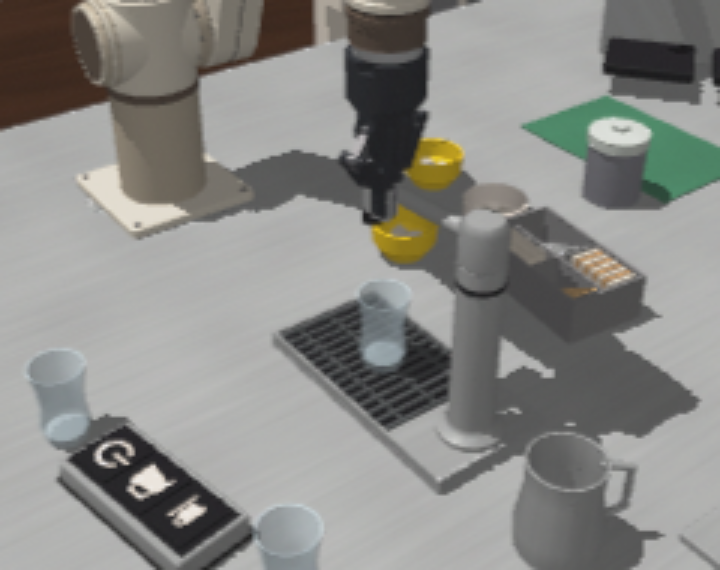

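View pics/top3.png

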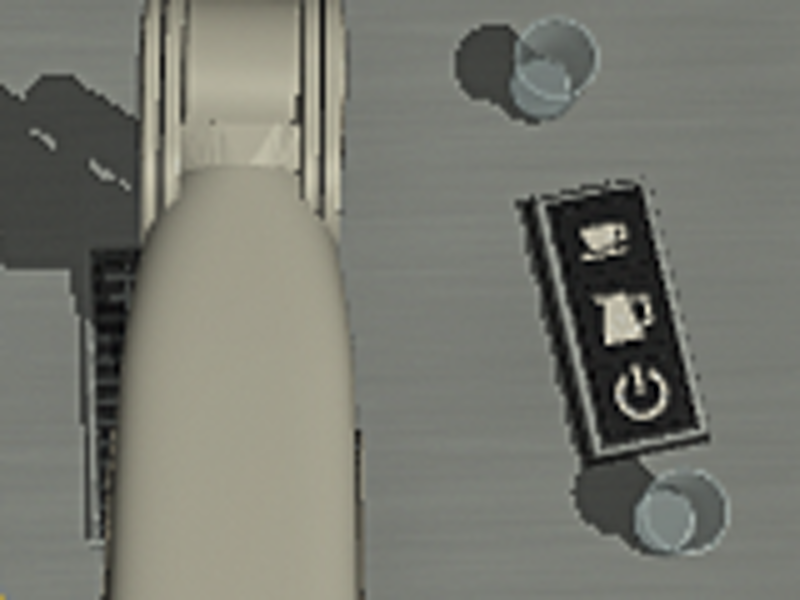

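View pics/wrist3.png

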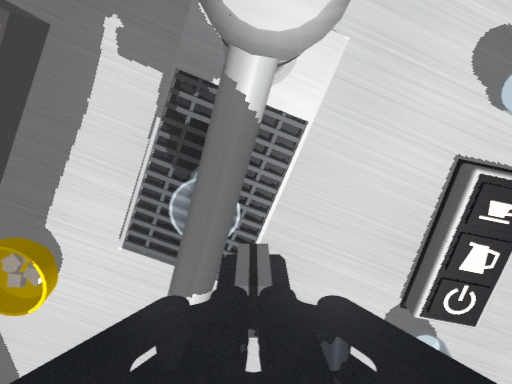

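Wrist view: the tube runs from the collar (250,60) to (190,290), nearly along the tray, with the fingers on its right side. I'll measure its angle from the wrist depth.

```bash
cat > tube.py <<'E'
from h import *
import sys
np.set_printoptions(precision=4,suppress=True)
def pts(i,d):
    f=192/np.tan(np.radians(float(i['vfov']))/2)
    v,u=np.mgrid[0:384,0:512]
    C=np.stack([(u-i['cx'])/f*d,(v-i['cy'])/f*d,d],-1)
    return (C-np.array(i['t']))@np.array(i['R'])
def tube(i,d,box=None):
    W=pts(i,d); m=(d>0)&(W[...,2]>.2385)&(W[...,2]<.263)&(W[...,0]>.52)&(W[...,0]<.625)&(np.abs(W[...,1])<.06)
    return W,m
E
python3 - <<'E'
from tube import *
i=ld("wrist3"); d=i['d']; W,m=tube(i,d)
import cv2
v,u=np.where(m); print(len(u),u.min(),u.max(),v.min(),v.max())
# edges per row, rows 100..235
rows=[]
for r in range(90,285,5):
    c=np.where(m[r])[0]
    c=c[c<225+ (0 if r>240 else 60)]
    if len(c)>5:
        a,b=onz(i,c.min()-.5,r,.249),onz(i,c.max()+.5,r,.249)
        rows.append((r,c.min(),c.max(),W[r,(c.min()+c.max())//2],(a+b)/2,np.hypot(*(a-b)[:2])))
for x in rows[::3]: print(*x)
E
```

```text
12425 167 288 71 305
90 217 268 [0.6218 0.008  0.2576] [0.6216 0.0081 0.249 ] 0.01832798312363352
105 213 265 [0.617  0.0072 0.2584] [0.6163 0.0073 0.249 ] 0.018925385044109122
120 210 260 [0.6118 0.0067 0.2571] [0.6109 0.0068 0.249 ] 0.01845338121260989
135 206 256 [0.6066 0.0061 0.2571] [0.6053 0.0062 0.249 ] 0.018702070402365892
150 202 252 [0.6013 0.0055 0.2575] [0.5995 0.0056 0.249 ] 0.018957554572785657
165 199 247 [0.5956 0.005  0.257 ] [0.5936 0.005  0.249 ] 0.018466385929092843
180 195 243 [0.5903 0.0044 0.2582] [0.5876 0.0043 0.249 ] 0.01872573725214026
195 191 239 [0.5844 0.0038 0.2577] [0.5813 0.0037 0.249 ] 0.018992477782049336
210 188 234 [0.5779 0.0031 0.2564] [0.5749 0.003  0.249 ] 0.01848052255100744
225 184 230 [0.5722 0.0025 0.2577] [0.5683 0.0023 0.249 ] 0.018751490845390087
240 181 226 [0.5657 0.0018 0.2573] [0.5616 0.0014 0.249 ] 0.018625392724566255
255 177 221 [0.559  0.0011 0.257 ] [0.5545 0.0009 0.249 ] 0.01849594557909133
270 173 224 [ 0.553  -0.0006  0.2576] [ 0.5478 -0.0012  0.249 ] 0.02169899099543651
```

```bash
python3 - <<'E'
from tube import *
import cv2
i=ld("wrist3")
g=cv2.cvtColor(i['p'],cv2.COLOR_RGB2BGR)
a=cv2.resize(g[50:300,100:320],None,fx=2.4,fy=2.4,interpolation=cv2.INTER_CUBIC);cv2.imwrite("pics/w3c.png",a)
print("L",onz(i,178,70,.018),onz(i,124,245,.018),"R",onz(i,307,121,.018),onz(i,258,240,.018))
E
```

```text
L [0.6086 0.0789 0.018 ] [0.405  0.0774 0.018 ] R [ 0.6113 -0.0588  0.018 ] [ 0.4688 -0.063   0.018 ]
```

View pics/w3c.png

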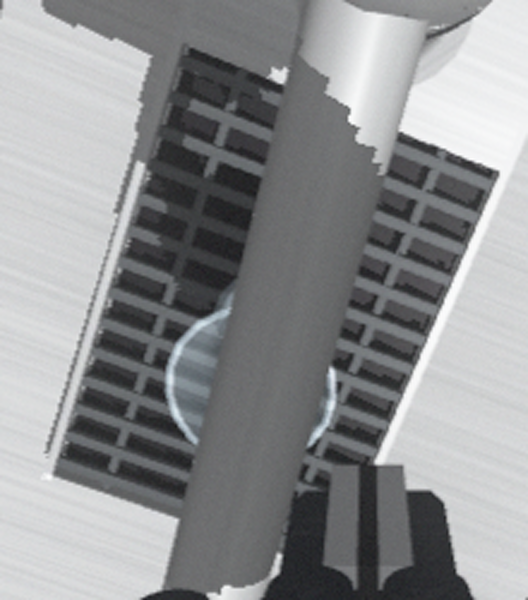

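The tube is at 0.107 rad in world axes. The tray axis is at about 0.01–0.02, so roughly 9 mm more push is needed at the contact.

```bash
python3 -m inch '[[[0,-0.3,0,0,0],[0,-0.6,-0.1,0,0],[0,-0.9,-0.1,0,0],[0,-0.9,-0.1,0,0],[0,-0.9,-0.1,0,0]]]'; cat > meas.py <<'E'
from tube import *
from workcell import get_obs, optics
import cv2,sys
k=sys.argv[1]
i=optics.camera_info("wrist");p,d=optics.camera("wrist"); np.savez(f"wrist{k}.npz",p=p,d=d,**i)
cv2.imwrite(f"pics/wrist{k}.png",p[:,:,::-1])
W,m=tube(i,d); rows=[]
for r in range(95,235,3):
    c=np.where(m[r])[0]
    if len(c)>5:
        a,b=onz(i,c.min()-.5,r,.249),onz(i,c.max()+.5,r,.249)
        if abs(np.hypot(*(a-b)[:2])-.0187)<.0012: rows.append((a+b)/2)
rows=np.array(rows); f=np.polyfit(rows[:,0],rows[:,1],1)
print(len(rows),"slope",f[0],"y at col x .661",np.polyval(f,.661),"y at outlet x .510",np.polyval(f,.510),get_obs()['eef_pos'])
E
python3 meas.py 4
```

```text
clock: 3.58
eef_pos: [0.5508, -0.0166, 0.2477]
tool_rot: [0.829, -0.56, -0.003, -0.0]
ft_force: [0.0, -0.1, -0.1]
grip_width: 0.0
47 slope 0.024864914766965972 y at col x .661 0.011670103633333942 y at outlet x .510 0.007915501503522078 [ 0.5508 -0.0167  0.2476]
```

View pics/wrist4.png

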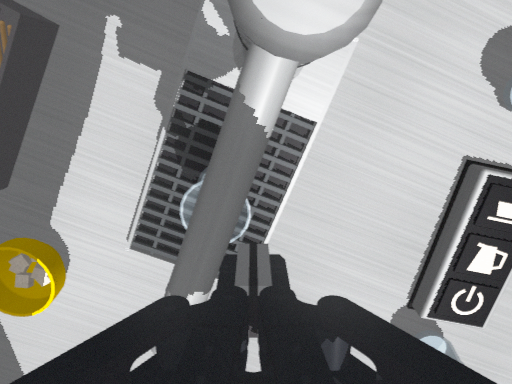

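The tube slope is now 0.025 and the outlet is at y≈0.008, against a grating middle of 0.0085–0.009. I'll back straight off, move above the standby key staying high, and verify from the top and scene views.

```bash
python3 -m inch '[[[0,3,0,0,0],[0,8,1,0,0],[0,13,5,0,0],[0,18,10,0,0],[0,22.5,14.5,0,0]]]'; python3 -m inch '[[[0,1.2,0.8,0,0],[0,2.3,1.5,0,0],[0,2.3,1.5,0,0],[0,2.3,1.5,0,0],[0,2.3,1.5,0,0]]]'; python3 - <<'E'
from workcell import get_obs, optics
import cv2, numpy as np
for n in ("scene","top","wrist"):
    i=optics.camera_info(n);p,d=optics.camera(n); np.savez(f"{n}5.npz",p=p,d=d,**i)
    if n=="scene": p=cv2.resize(p[110:300,140:380],None,fx=3,fy=3)
    if n=="top": p=cv2.resize(p[120:240,225:385],None,fx=5,fy=5,interpolation=cv2.INTER_CUBIC)
    cv2.imwrite(f"pics/{n}5.png",p[:,:,::-1])
print(get_obs()['eef_pos'])
E
```

```text
clock: 4.25
eef_pos: [0.5039, -0.271, 0.2469]
tool_rot: [0.829, -0.559, -0.003, -0.0]
ft_force: [1.1, 0.8, 0.9]
grip_width: -0.0001
clock: 4.88
eef_pos: [0.4991, -0.2967, 0.2468]
tool_rot: [0.829, -0.559, -0.003, -0.0]
ft_force: [0.1, -0.8, 0.6]
grip_width: 0.0002
[ 0.49889842 -0.29721334  0.24686591]
```

View pics/scene5.png

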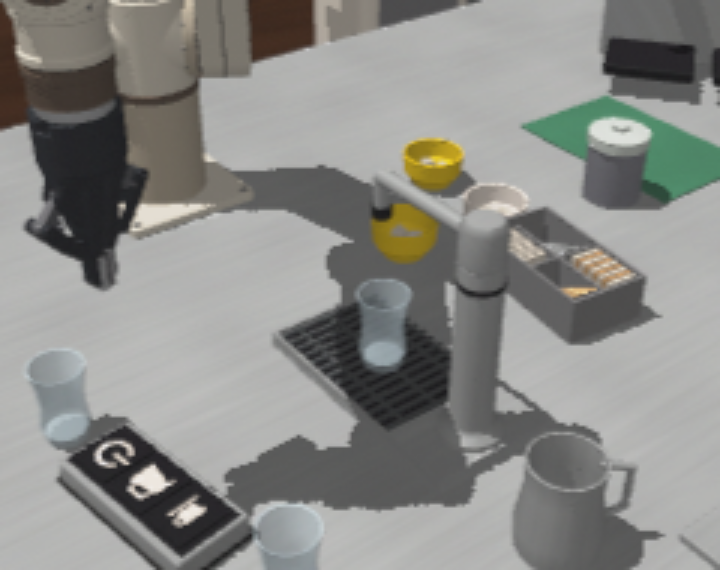

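View pics/top5.png

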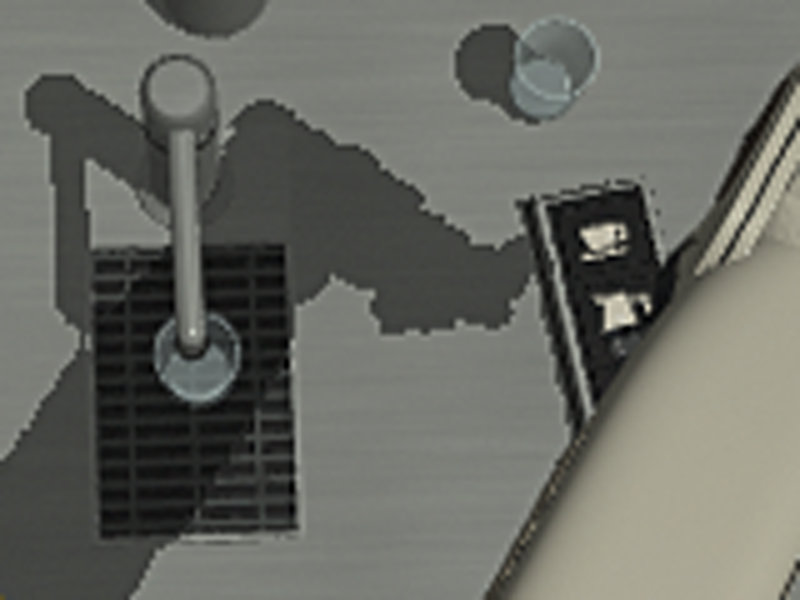

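View pics/wrist5.png

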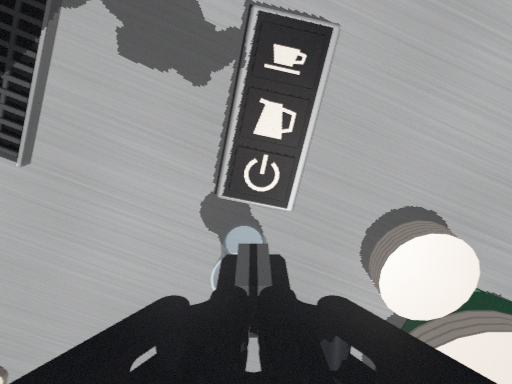

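```bash
python3 - <<'E'
from tube import *
import cv2
T=ld("top5");S=ld("scene5");w=ld("wrist5")
tc=lambda x,y:(225+(x+.5)/5-.5,120+(y+.5)/5-.5)
sc=lambda x,y:(140+(x+.5)/3-.5,110+(y+.5)/3-.5)
print("outlet tri",tri(T,tc(193,350),S,sc(382,213)),"topview z.249",onz(T,*tc(193,340),.25))
print("tube centre mid", onz(T,*tc(186,200),.249), onz(T,*tc(191,310),.249))
hs=w['p'].astype(int); m=((hs.min(2)>170)).astype(np.uint8)
n,l,st,ce=cv2.connectedComponentsWithStats(m)
for k in range(1,n):
    if st[k,4]>40 and 225<ce[k][0]<320 and 30<ce[k][1]<200: print(ce[k],st[k],onz(w,*ce[k],.032))
ys,xs=np.where(m[150:195,240:285]); 
(c,r)=cv2.minEnclosingCircle(np.c_[xs+240,ys+150].astype(np.float32)[ys+150>162]); print(c,r,onz(w,*c,.032))
g=cv2.cvtColor(w['p'],cv2.COLOR_RGB2BGR)[120:220,200:320]
cv2.imwrite("pics/w5c.png",cv2.resize(g,None,fx=6,fy=6,interpolation=cv2.INTER_CUBIC))
W=pts(w,w['d']); print("pad z",[W[a][2] for a in [(165,278),(182,246),(145,250),(200,240)]])
E
```

```text
outlet tri (array([0.5071, 0.0073, 0.2045]), np.float64(0.0011707799406322876)) topview z.249 [0.5056 0.006  0.25  ]
tube centre mid [0.5947 0.0081 0.249 ] [0.5246 0.0068 0.249 ]
[281.0053 117.7936] [ 219    8  119  204 1696] [ 0.5508 -0.3029  0.032 ]
[286.8601  55.263 ] [274  44  32  23 479] [ 0.6049 -0.2853  0.032 ]
[281.5263  68.8333] [264  64  36  11 114] [ 0.5922 -0.2854  0.032 ]
[272.6688 120.1448] [254  98  42  41 939] [ 0.5457 -0.2963  0.032 ]
[263.4819 163.9639] [260 155   8  19  83] [ 0.5018 -0.3048  0.032 ]
[260.4006 176.8318] [244 159  35  32 327] [ 0.4881 -0.3071  0.032 ]
(261.0161437988281, 174.0) 17.47911262512207 [ 0.4911 -0.3065  0.032 ]
pad z [np.float64(0.030914008172973954), np.float64(0.03341100040940121), np.float64(0.028882783612634473), np.float64(0.027564207850106864)]
```

View pics/w5c.png

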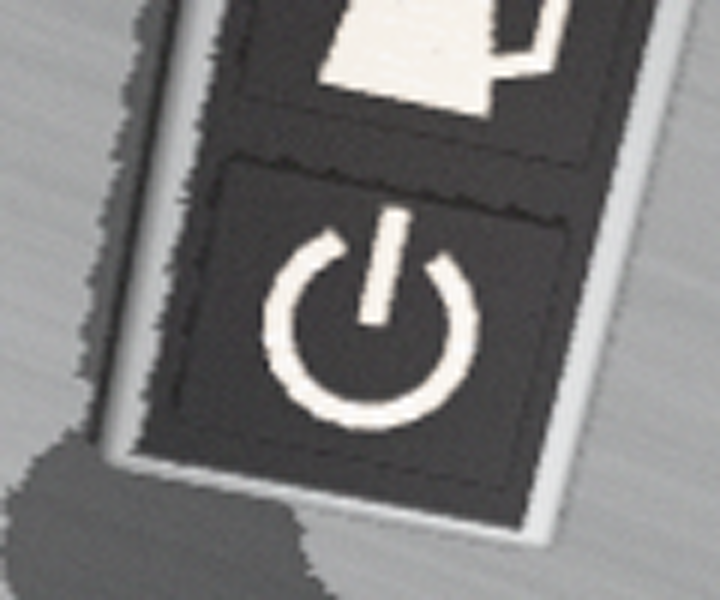

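The outlet triangulates to (0.507, 0.007, 0.204), about 2 mm from the grating middle. The ring's centre from the wrist is (0.491, −0.3065), from the top view (0.495, −0.3066), so I'll use (0.493, −0.307). First a check on the camera body's clearance, with the sideways shift made at height.

```bash
python3 -m inch '[[[0,0.7,0.9,0,0],[0,0.7,0.9,0,0],[0,0.7,0.9,3,0],[0,0.7,0.9,6,0],[0,0.7,0.9,8,0]]]'; python3 - <<'E'
from h import *
from workcell import get_obs, optics
from scipy.spatial.transform import Rotation as Ro
i=optics.camera_info("wrist");o=get_obs()
c=-np.array(i['R']).T@i['t'];print(c,Ro.from_quat(o['tool_rot']).inv().apply(c-o['eef_pos']),o['eef_pos'])
E
```

```text
clock: 5.65
eef_pos: [0.4921, -0.3067, 0.1654]
tool_rot: [0.829, -0.559, -0.004, -0.0]
ft_force: [-0.9, 0.6, -0.0]
grip_width: 0.0003
[ 0.56426046 -0.27658818  0.29309513] [-0.00166883 -0.07773807 -0.12799868] [ 0.49208542 -0.30665673  0.16535985]
```

```bash
python3 -m inch '[[[0,0,0,3,0],[0,0,0,5.5,0],[0,0,0,8,0],[0,0,0,9.5,0],[0,0,0,10.3,0]]]'; python3 - <<'E'
from workcell import get_obs, optics
import cv2
p,d=optics.camera("scene"); cv2.imwrite("pics/s6.png",cv2.resize(p[180:320,120:280,::-1],None,fx=4,fy=4))
print(get_obs()['eef_pos'])
E
```

```text
clock: 6.28
eef_pos: [0.4912, -0.3062, 0.0617]
tool_rot: [0.829, -0.559, -0.004, -0.0]
ft_force: [-0.2, -0.3, 0.2]
grip_width: -0.0002
[ 0.49103828 -0.30599589  0.06109159]
```

View pics/s6.png

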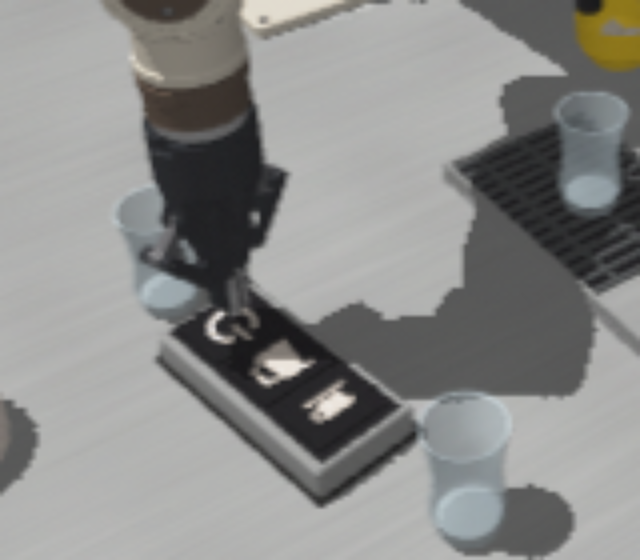

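The fingertips (240,312) hang just above the ring's middle (232,325), clear of the tile. I'll hold there for over 2 s.

```bash
python3 -m inch '[[[0,0,-0.1,0,0],[0,0,-0.1,0,0],[0,0,-0.1,0,0],[0,0,-0.1,0,0],[0,0,-0.1,0,0]]]'
python3 -m inch '[[[0,0,0,0,0],[0,0,0,0,0],[0,0,0,0,0],[0,0,0,0,0],[0,0,0,0,0]]]'
python3 -m inch '[[[0,0,0,0,0],[0,0,0,0,0],[0,0,0,0,0],[0,0,0,0,0],[0,0,0,0,0]]]'
python3 -m inch '[[[0,0,0,0,0],[0,0,0,0,0],[0,0,0,0,0],[0,0,0,0,0],[0,0,0,0,0]]]'
python3 -m inch '[[[0,0,0,0,0],[0,0,0,0,0],[0,0,0,0,0],[0,0,0,0,0],[0,0,0,0,0]]]'
```

```text
clock: 6.95
eef_pos: [0.492, -0.3057, 0.0613]
tool_rot: [0.829, -0.559, -0.004, -0.0]
ft_force: [-1.5, 0.5, -0.4]
grip_width: 0.0
clock: 7.58
eef_pos: [0.492, -0.3057, 0.0613]
tool_rot: [0.829, -0.559, -0.004, -0.0]
ft_force: [0.5, -0.1, 0.3]
grip_width: 0.0
clock: 8.2
eef_pos: [0.492, -0.3057, 0.0613]
tool_rot: [0.829, -0.559, -0.004, -0.0]
ft_force: [-0.2, -0.9, -0.7]
grip_width: -0.0004
clock: 8.82
eef_pos: [0.492, -0.3056, 0.0612]
tool_rot: [0.829, -0.559, -0.004, -0.0]
ft_force: [-0.0, -0.4, 0.3]
grip_width: -0.0002
clock: 9.45
eef_pos: [0.492, -0.3057, 0.0613]
tool_rot: [0.829, -0.559, -0.004, -0.0]
ft_force: [0.1, 0.3, -0.1]
grip_width: -0.0002
```

```bash
python3 -m inch '[[[0,0,0,-3,0],[0,0,0,-7,0],[0,0,0,-12,0],[0,0,0,-17,0],[0,0,0,-20,0]]]'
python3 -m inch '[[[0,0,0,0,0],[0,0,0,0,0],[0,0,0,0,0],[0,0,0,0,0],[0,0,0,0,0]]]'
python3 - <<'E'
from workcell import get_obs, optics
import cv2,numpy as np
p,d=optics.camera("scene"); cv2.imwrite("pics/s7.png",cv2.resize(p[100:300,130:370,::-1],None,fx=3,fy=3))
q,d=optics.camera("top"); cv2.imwrite("pics/t7.png",q[:,:,::-1])
a=np.load("top0.npz")['p'].astype(int)
o=get_obs();print(o['eef_pos'],o['clock'])
E
```

```text
clock: 10.07
eef_pos: [0.494, -0.3072, 0.2645]
tool_rot: [0.829, -0.559, -0.002, -0.0]
ft_force: [0.9, -0.8, 0.6]
grip_width: 0.0001
clock: 10.7
eef_pos: [0.4938, -0.307, 0.2637]
tool_rot: [0.829, -0.559, -0.003, -0.0]
ft_force: [-0.4, -0.5, 0.4]
grip_width: -0.0001
[ 0.49393755 -0.30712911  0.26412111] 10.8
```

View pics/s7.png

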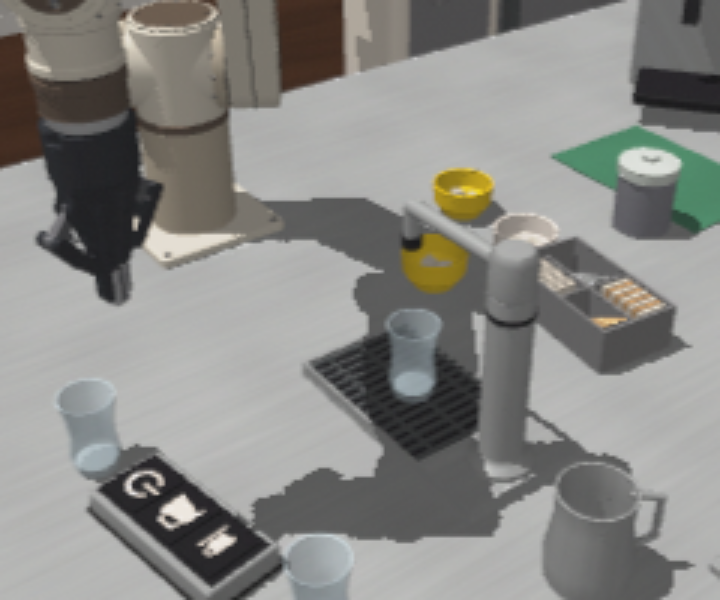

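View pics/t7.png

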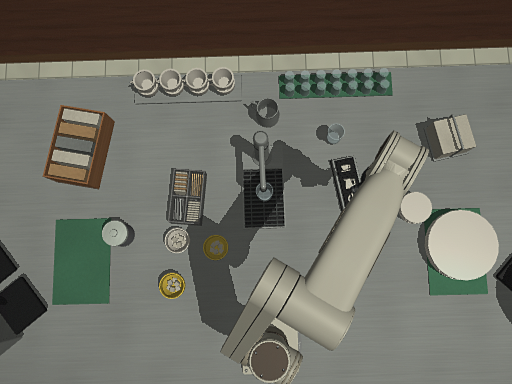

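The spout points straight along the tray, everything else stands where it was, and the arm is up clear. I'm handing the job in.

```bash
python3 -c "
from workcell import ticket
print(ticket.job_done())"
```

```text
the job is handed in; nothing more can be done
None
```

The job is handed in, at about 11 s of the 53 s allowed. I pushed the spout round with the outside of the closed fingers, then held the fingertips over the standby key and drew back up.

- **Spout:** the outlet measures (0.507, 0.007) from two views. The grating's middle was read at y = 0.0085–0.009, so the outlet is about 2 mm off. That is within the camera calibration, so I did not correct it. The wrist and top views differ by about 2 mm on the outlet's position.
- **Standby key:** the fingertips stayed about 15 mm above the ring's middle for more than 2.5 s, with no contact force (readings stayed at noise level). The top and wrist views put the ring's middle at x = 0.495 and 0.491, and I held at 0.492. The arm came down and went up vertically over this key, and crossed the pad only at height.
- **Other objects:** in the last pictures the glasses, the bowl, the milk jug, the tin and the saucers look to be where they started. I compared these by eye only; I did not measure them again.

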